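Carry a freshly lacquered beacon lens on its tray to the light-test bay

TASK

The lacquer on the orange lens is still wet, so nothing but its tray may handle it: take the tray by its upright handle, carry it from the blue rack to the light-test bay, and by tilting the tray gently bring the rolling lens to rest over the green middle mark without knocking it against the red end stops. Hold the tray clear above the bay with the lens steady over the green mark for three seconds, then set the tray down gently and squarely on the lit panel with the lens still over the mark, let go and move away. Leave everything else on the bench where it is.

Things in the scene. Friction and masses are not known exactly. Their poses are not given: they have to be found in the camera images.
- tray: Grey carrying tray, 180 (x) x 320 (y) x 6 mm plate, 0.46 kg in all. Origin on the underside, midway along y; the plate reaches from x = -80 (handle side) to +100 mm (lens side). z up. At the start it stands level on the rack, handle toward the robot. Turning it about its +x axis raises its +y end and the lens rolls toward -y.
- tray_grip (a point): Grip point on the tray's upright black handle fin. Fin: 14 mm thick (x), 70 mm long (y), from 6 to 72 mm above the tray's underside, at tray x = -60, y = 0 mm. This point: its centre plane, 52 mm above the underside. Pinch from above, fingers closing along tray x. Axes as the tray's. The lens's near end is 70 mm from the fin's mid plane.
- lane_mid (a point): Where the lens's centre is when it lies over the middle of the green mark: tray x = +45, y = 0, z = 34 mm. Axes as the tray's. The lane is flat, runs along tray y at x = +45 mm between rims 78 mm apart (tops 18 mm above the underside); the green mark across it is 50 mm wide (y = -25 to +25 mm).
- lens_center (a point): Centre of the orange drum lens with black base ring, 56 mm diameter, 70 mm long, 0.11 kg, lying across the lane, 28 mm above it. It rolls along tray y like a solid cylinder (6.5 m/s2 per rad of tilt) and stays put only below about 0.007 rad. Starts 60 to 100 mm from the mark's middle toward tray +y; travel +-122 mm. The frame rolls with it: use the position.
- lens: The lens itself (same point as lens_center).
- stop_left: Red end stop of the lane at the tray's +y end, 90 x 10 x 40 mm, fixed to the tray; its inner face is at tray y = +150 mm. Origin at the centre of its foot.
- stop_right: Red end stop at the tray's -y end, inner face at tray y = -150 mm. Origin at the centre of its foot.
- rack: Fixed low blue frame on which the tray starts; its top, 150 x 240 mm, is 50 mm above the table. Origin on the table.
- bay: Fixed light-test bay: aluminium block 190 (x) x 330 (y) x 40 mm with a white lit panel on top; along its far side a black strip 30 mm high with three small lamps (x = +105 to +130 mm). Origin on the table; the block reaches from x = -85 to +105 mm. x points away from the robot, y along its length.
- bay_top (a point): Centre of the lit panel, on the bay's top 40 mm above the table, at bay x = +10 mm. The tray is centred when its underside point x = +10, y = 0 mm lies here (grip point then at -70, 0, +52 mm) and its axes lie along the bay's, handle on the robot's side.
- spare_lens: Bystander: another orange lens standing upright at the back, 56 mm in diameter, 70 mm high.
- driver: Bystander: black electric screwdriver lying at the back, 220 mm long.
Mind the look-alikes: they are no part of the job. What is shaped like the lens but turquoise or yellow is not meant.

How it is judged:
On the way, in this order (a step that is already met when the one before it is completed fails the run):
1. the tray is lifted clear of the rack (z of tray in the frame of rack above 0.065 m and contact force between tray and rack below 0.1 N), for 0.2 s.
2. the tray is held clear above the bay with the lens over the green mark for a little under three seconds (z of lane_mid in the frame of bay_top above 0.05 m and contact force between tray and bay below 0.1 N and horizontal distance between lane_mid and bay_top below 0.11 m and y of lens_center in the frame of lane_mid between -0.025 and 0.025 m), for 2.5 s.
At the end, for the whole second after the job is handed in: The tray stands level on the bay's lit panel, within 25 mm of centred on it each way and within 0.12 rad of square to it, let go and at rest, with the lens lying still in the lane, its axis over the green mark (within 25 mm of the middle) (z of tray in the frame of bay_top between -0.006 and 0.006 m and x of tray in the frame of bay_top between -0.035 and 0.015 m and y of tray in the frame of bay_top between -0.025 and 0.025 m and angle between the y axis of tray and the y axis of bay, either way round below 0.12 rad and angle between tray's own z axis and vertical below 0.05 rad and contact force between tray and bay above 1 N and y of lens_center in the frame of lane_mid between -0.025 and 0.025 m and z of lens_center in the frame of lane_mid between -0.01 and 0.01 m and linear speed of each of tray, lens below 0.02 m/s); the robot touches nothing.
It fails at once if the lens is knocked against an end stop (more than 3 N) (contact force between lens and stop_left above 3 N or contact force between lens and stop_right above 3 N).
It fails at once if the robot touches the wet lens (contact force between any of the fingers, the arm and lens above 0.3 N).
It fails at once if the lens leaves its lane or the tray is tipped by more than 0.3 rad (z of lens_center in the frame of lane_mid above 0.02 m or z of lens_center in the frame of lane_mid below -0.02 m or angle between tray's own z axis and vertical above 0.3 rad).
It fails at once if the tray is slammed on the bay (more than 40 N) (contact force between tray and bay above 40 N).
It fails at once if a bystander is disturbed (distance of any of spare_lens, driver from where it was at the start of the episode above 0.03 m).
It also fails if it takes over 67 s, if anything falls off the work surface, if the arm or the gripper's body presses on something with over 40 N, if the wrist force passes 120 N, or if a joint passes its speed limit or range.

ROBOT

A 6-joint arm with a two-finger parallel gripper is mounted at the origin on the work surface. World frame = base frame: x ahead of the robot, y to its left, z up, the work surface at z = 0. Lengths are in m, angles in rad, forces in N, time in s.
With the tool pointing down it reaches from about 0.35 to 0.85 m from the base axis. Payload 8.1 kg.
Tool frame: the origin (TCP) lies on the centre line of the jaws, within the pads' length; the fingertips stand 22 mm ahead of it and the grasp point (between the pads) lies 3 mm ahead of it; z points along the fingers, y is the direction in which the jaws open and shut (so a half turn about z gives the same grasp; the last joint's range is limited). The gripper opens to 85 mm and grips with 20 to 120 N. Pads are 22 mm wide; open, the fingers measure 114 mm over their backs; the gripper's body (76 mm by 85 mm) begins 54 mm behind the grasp point. The pads swing forward as they close: fully open they stand 13 mm farther back than shut.
Start: joints at [1.218, 0.13, 1.488, -0, 1.523, -0.085], TCP at [0.159, 0.579, 0.22] pointing down, gripper open.
Joint ranges: [-2.96, 2.96], [-0.89, 2.26], [0.02, 2.5], [-1.34, 4.48], [0, 2.73], [-2.66, 2.66]. Speed limits (rad/s): [2.39, 2.39, 2.79, 3.14, 3.14, 3.14].

INTERFACE

Orientations are given as a rotation vector (axis times angle).
In Python, from station import monitor, vision, ctrl gives the robot as it stands.
- The arm moves only by the tool send_rows, never from a script. Its argument "series" is text: rows parted by semicolons, each of 5 numbers parted by spaces: the closure, from 0 (fully open) to 1 (shut), then the shift along the world's x, y, z as a fraction of full scale, then the turn about the world's z as a fraction of full scale. In form: gripper tx ty tz twist; .... A call has 1 to 8 rows; each row is the pose to reach, as a shift and turn from the pose measured when the call began, turning the shorter way round; what a row does not reach only later rows make up. Full scale, the value 1, is 40 cm for a shift and 360 degrees for a turn. A row lasts 1/8 s, in which the tool goes at most 62.5 mm and 10.7 degrees, less where a joint would pass 70% of its speed; a pose out of reach is approached as far as the arm can. A call with a number of a shift or a turn outside -1 to 1 is refused whole. A call with a gripper value outside its range is refused whole. The fingers move at their own pace and stop on an object; the grip force is fixed at half the most. Time passes only in rows, so rows that repeat a pose let the fingers close. It gives the time, the measured TCP pose, the force and the opening at its end, in the units of the state.
- monitor.state(): the state, without advancing time (a new reading comes with each control period).
- vision.snapshot(name): name is "side" or "top"; returns the picture (480x640x3 uint8, red, green, blue); there is no depth.
- vision.calibration(name): a dict with "camera_matrix" (3x3 intrinsics, pixels), "camera_from_world" (4x4, takes a point from world to camera coordinates). Camera axes: x right, y up, looking along -z (the intrinsics and any distortion apply to the point x, -y, -z); pixel columns grow to the right and rows downward; lengths in m; the calibration is good to about 2 mm. A picture is of the moment at which its call begins. calibration takes no time and is no camera call.
- ctrl.close_job(): hands the job in, once; it reports no verdict.
The state is a dict: "t": time; "qpos": joint angles; "dq": joint speeds; "joint_efforts": joint torques, N m; "position": TCP position; "tcp_rot": TCP orientation; "force": force on the tool from outside, world axes, zero at the start; "wrist_torque": the same for the moment, N m; "finger_gap": opening from 0.0 (shut) to 1.0 (fully open).
Only numpy, scipy, OpenCV 4.12 (cv2) and the standard library are available. Lean on these libraries where they do the work, as an engineer would, in place of code of your own. Each camera call takes 0.05 s, during which the arm holds its last target. There are 200 camera calls.

## Working session

There is one attempt and no reset: what is moved stays moved. The work goes in short steps, Python scripts to look and compute and a tool call to move; the robot and the scene stay as the last step left them, time stands still between calls to the robot, and variables do not carry over. Pictures are saved under pics/ and viewed, about 8 in all and at most 12, crops included, and the job is handed in when it is done.

Besides the shell and the picture viewer there is one more tool, called after "Call:" as name(argument=value, ...), one argument or row to a line, values as JSON. send_rows: Moves the arm, as the interface text tells. Its arguments: {"type":"object","properties":{"series":{"type":"string"}},"required":["series"]}

```bash
mkdir -p pics; cat > h.py <<'E'
import numpy as np, cv2
from station import monitor, vision, ctrl
def snap(n,f=None):
    im=vision.snapshot(n)[:,:,::-1].copy()
    if f: cv2.imwrite('pics/'+f,im)
    return im
def ray(n,u,v,z):
    "world point at height z under pixel"
    c=vision.calibration(n);K=np.array(c["camera_matrix"]);T=np.array(c["camera_from_world"])
    d=np.linalg.inv(K)@[u,v,1]; d=T[:3,:3].T@np.array([d[0],-d[1],-d[2]]); o=-T[:3,:3].T@T[:3,3]
    return o+d*(z-o[2])/d[2]
def proj(n,p):
    c=vision.calibration(n);K=np.array(c["camera_matrix"]);T=np.array(c["camera_from_world"])
    q=T[:3,:3]@np.array(p)+T[:3,3]; w=K@[q[0],-q[1],-q[2]]; return w[:2]/w[2]
E
python3 - <<'E'
from h import *
a=snap('top','t0.png');b=snap('side','s0.png')
s=monitor.state();print({k:np.round(v,3) for k,v in s.items()})
for n in('top','side'):
  c=vision.calibration(n);print(n,{k:(np.round(v,3).tolist() if k!='x' else 0) for k,v in c.items()})
E
```

```text
{'t': np.float64(0.1), 'qpos': array([ 1.218,  0.131,  1.489,  0.   ,  1.523, -0.085]), 'dq': array([-0.001, -0.003, -0.004,  0.   , -0.001, -0.001]), 'joint_efforts': array([ 1.0000e-03, -5.7096e+01, -5.0193e+01, -0.0000e+00,  8.0000e-03,
        0.0000e+00]), 'position': array([0.159, 0.578, 0.219]), 'tcp_rot': array([-4.190e-01, -3.113e+00,  3.000e-03]), 'force': array([ 0.362, -0.114,  0.133]), 'wrist_torque': array([ 0.093,  0.014, -0.003]), 'finger_gap': np.float64(1.003)}
top {'camera_matrix': [[452.733, 0.0, 323.717], [0.0, 452.733, 241.727], [0.0, 0.0, 1.0]], 'camera_from_world': [[-0.021, -0.999, 0.024, 0.036], [0.996, -0.019, 0.082, -0.547], [-0.082, 0.026, 0.996, -1.006], [0.0, 0.0, 0.0, 1.0]]}
side {'camera_matrix': [[556.871, 0.0, 318.093], [0.0, 556.871, 246.589], [0.0, 0.0, 1.0]], 'camera_from_world': [[-0.946, 0.323, 0.02, 0.497], [-0.163, -0.53, 0.832, 0.033], [0.279, 0.784, 0.554, -1.488], [0.0, 0.0, 0.0, 1.0]]}
```

View pics/t0.png

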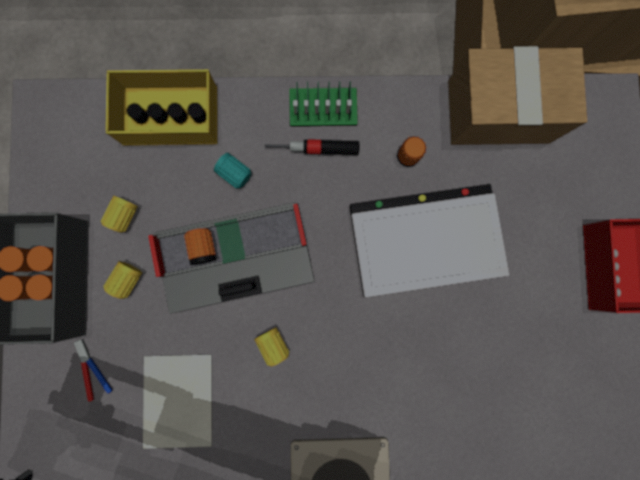

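View pics/s0.png

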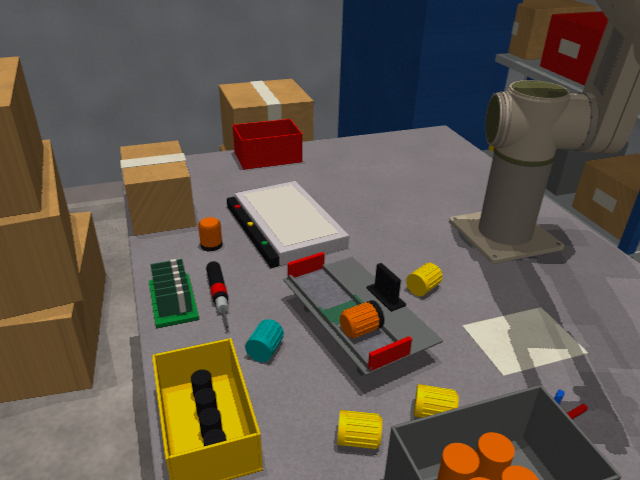

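```bash
python3 - <<'E'
import cv2
a=cv2.imread('pics/t0.png')
cv2.imwrite('pics/t0c.png',cv2.resize(a[170:330,140:340],None,fx=4,fy=3.75,interpolation=cv2.INTER_CUBIC)[:600])
cv2.imwrite('pics/t0d.png',cv2.resize(a[170:310,335:525],None,fx=4,fy=4,interpolation=cv2.INTER_CUBIC))
E
```

```text
(no output)
```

View pics/t0c.png

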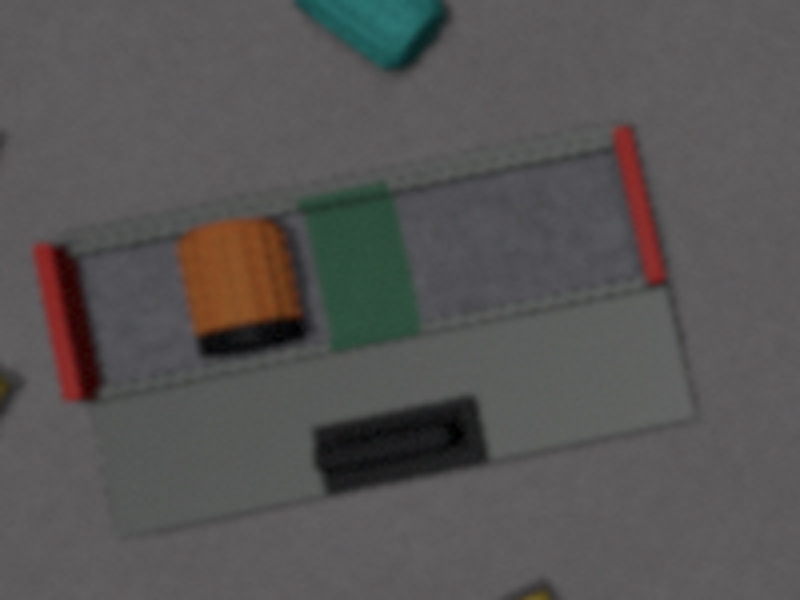

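View pics/t0d.png

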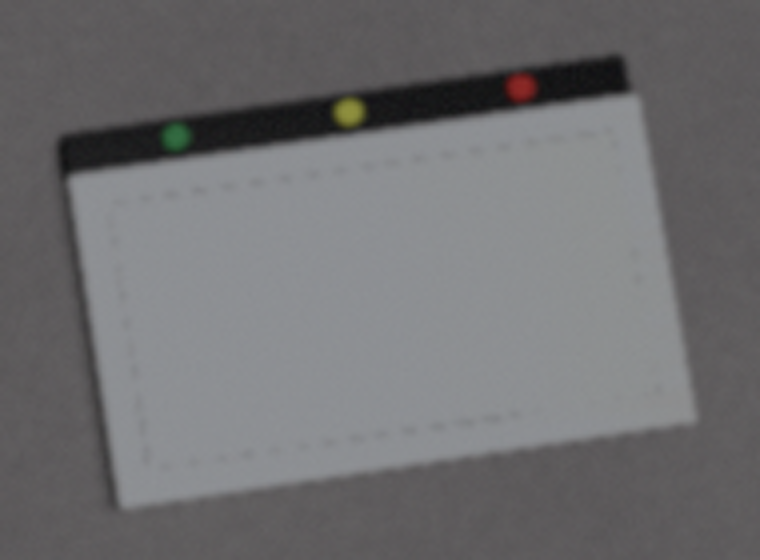

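```bash
python3 - <<'E'
from h import *
c=lambda u,v:(140+u/4,170+v/3.75); d=lambda u,v:(335+u/4,170+v/4)
L=ray('top',*c(122,537),.056)[:2];R=ray('top',*c(697,418),.056)[:2]
y=(L-R);print('len',np.linalg.norm(y));y/=np.linalg.norm(y);x=np.array([y[1],-y[0]]);m=(L+R)/2
print('tray yaw',np.arctan2(x[1],x[0]),'origin',m+.08*x,'grip',m+.02*x)
l=ray('top',*c(245,287),.05+.034+.01)[:2];print('lens in tray',[(l-m-.08*x)@x,(l-m-.08*x)@y])
print('green z.056',(ray('top',*c(361,265),.056)[:2]-m-.08*x)@y)
P=[ray('top',*d(*p),.04)[:2] for p in((120,508),(697,422),(638,95),(68,175))]
yb=P[0]-P[1];yb2=P[3]-P[2];print([np.linalg.norm(P[i]-P[i-1]) for i in range(4)])
yb=yb/np.linalg.norm(yb)+yb2/np.linalg.norm(yb2);yb/=np.linalg.norm(yb);xb=np.array([yb[1],-yb[0]])
cen=sum(P)/4
print('bay yaw',np.arctan2(xb[1],xb[0]),'top centre',cen,'target grip',cen-.07*xb)
from scipy.spatial.transform import Rotation as Ro
s=monitor.state();print(Ro.from_rotvec(s['tcp_rot']).as_matrix().round(4))
# side check of fin: top mid
fin=m+.02*x
for p in([*fin,.122],[*(fin+.035*y),.122],[*(fin-.035*y),.122]): print('side',proj('side',p),'top',proj('top',p))
E
```

```text
len 0.3162513970957533
tray yaw 0.19580076233826893 origin [0.50653148 0.21942432] grip [0.44767795 0.2077512 ]
lens in tray [np.float64(0.042361723469140494), np.float64(0.05766068623659629)]
green z.056 0.0021720280009597005
[np.float64(0.1878527792592821), np.float64(0.32771179825690167), np.float64(0.18725263667144068), np.float64(0.3279579135260974)]
bay yaw 0.12395970417101133 top centre [ 0.53557718 -0.213594  ] target grip [ 0.4661143  -0.22224897]
[[-9.644e-01  2.646e-01 -6.000e-04]
 [ 2.646e-01  9.644e-01 -1.600e-03]
 [ 2.000e-04 -1.700e-03 -1.000e+00]]
side [388.36390698 270.32473207] top [235.84824299 288.8069839 ]
side [398.75899068 279.44861815] top [218.7855871  292.55786582]
side [378.41825759 261.59531972] top [252.85710622 285.06792722]
```

Call:
send_rows(
  series="0 0.7225 -0.925 0 -0.1762;0 0.7225 -0.925 0 -0.1762;0 0.7225 -0.925 0 -0.1762;0.4 0.7225 -0.925 0 -0.1762;0.4 0.7225 -0.925 0 -0.1762;0.4 0.7225 -0.925 0 -0.1762;0.4 0.7225 -0.925 0 -0.1762;0.4 0.7225 -0.925 0 -0.1762",
)

```text
t: 1.1
position: [0.4488, 0.2054, 0.2191]
tcp_rot: [-1.996, -2.425, 0.003]
force: [-0.4, 0.5, -0.4]
finger_gap: 0.6
```

Call:
send_rows(
  series="0.4 -0.002 0.006 -0.1 0;0.4 -0.002 0.006 -0.16 0;0.4 -0.002 0.006 -0.22 0;0.4 -0.002 0.006 -0.26 0;0.4 -0.002 0.006 -0.285 0;0.4 -0.002 0.006 -0.285 0",
)

```text
t: 1.85
position: [0.4476, 0.2078, 0.1046]
tcp_rot: [-1.996, -2.424, 0.004]
force: [-0.2, 0.1, 0.1]
finger_gap: 0.597
```

```bash
python3 - <<'E'
from h import *
a=snap('top');b=snap('side')
cv2.imwrite('pics/g.png',np.hstack([cv2.resize(a[170:330,140:340],(400,320)),cv2.resize(b[210:370,280:440],(320,320))]))
s=monitor.state();print(s['position'],s['force'],proj('side',s['position']))
E
```

```text
[0.44849392 0.20804595 0.10590708] [0.36481139 0.29757031 0.00796723] [387.3588918 276.824952 ]
```

View pics/g.png

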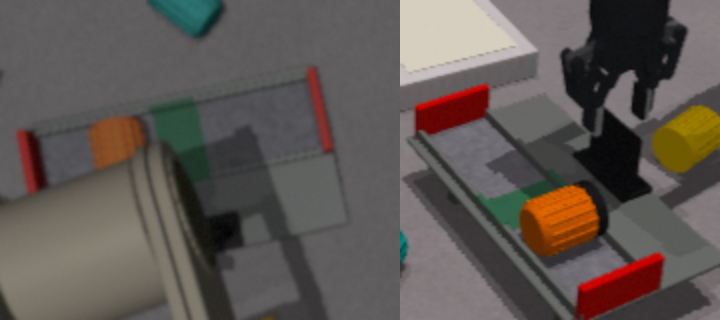

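Call:
send_rows(
  series="0.6 0 0 0 0;0.7 0 0 0 0;0.75 0 0 0 0;0.8 0 0 0 0;0.85 0 0 0 0;0.9 0 0 0 0;1 0 0 0 0;1 0 0 0 0",
)

```text
t: 2.95
position: [0.4485, 0.2081, 0.1061]
tcp_rot: [-1.996, -2.425, 0.001]
force: [-2.3, 0.5, 5.7]
finger_gap: 0.134
```

```bash
cat >> h.py <<'E'
def orange(im):
    hsv=cv2.cvtColor(im,cv2.COLOR_BGR2HSV);m=cv2.inRange(hsv,(4,150,90),(18,255,255))
    n,l,st,c=cv2.connectedComponentsWithStats(m);return [(st[i,4],*c[i].round(1),*st[i,:4]) for i in range(1,n) if st[i,4]>150]
def red(im):
    hsv=cv2.cvtColor(im,cv2.COLOR_BGR2HSV);m=cv2.inRange(hsv,(0,170,70),(3,255,255))|cv2.inRange(hsv,(175,170,70),(180,255,255))
    n,l,st,c=cv2.connectedComponentsWithStats(m);return [(st[i,4],*c[i].round(1),*st[i,:4]) for i in range(1,n) if st[i,4]>80]
E
python3 - <<'E'
from h import *
b=snap('side');s=monitor.state();print(s['position'],s['force'],s['finger_gap'])
for r in orange(b):print('o',r)
for r in red(b):print('r',r)
E
```

```text
[0.44850731 0.20805817 0.10614259] [-3.01585251 -0.7105472   5.65001573] 0.13438895165959158
o (np.int32(580), np.float64(209.7), np.float64(231.6), np.int32(198), np.int32(217), np.int32(24), np.int32(30))
o (np.int32(1022), np.float64(359.0), np.float64(319.6), np.int32(340), np.int32(302), np.int32(40), np.int32(36))
o (np.int32(3057), np.float64(483.2), np.float64(460.5), np.int32(440), np.int32(432), np.int32(99), np.int32(48))
r (np.int32(2321), np.float64(575.4), np.float64(47.6), np.int32(540), np.int32(11), np.int32(67), np.int32(74))
r (np.int32(2894), np.float64(267.3), np.float64(143.2), np.int32(233), np.int32(119), np.int32(69), np.int32(50))
r (np.int32(581), np.float64(305.8), np.float64(264.5), np.int32(288), np.int32(252), np.int32(36), np.int32(25))
r (np.int32(140), np.float64(217.6), np.float64(288.1), np.int32(211), np.int32(283), np.int32(16), np.int32(14))
r (np.int32(773), np.float64(389.3), np.float64(352.8), np.int32(368), np.int32(336), np.int32(44), np.int32(34))
r (np.int32(151), np.float64(577.2), np.float64(410.9), np.int32(567), np.int32(404), np.int32(20), np.int32(15))
```

Call:
send_rows(
  series="1 0 0 0.01 0;1 0 0 0.03 0;1 0 0 0.055 0;1 0 0 0.085 0;1 0 0 0.11 0;1 0 0 0.13 0;1 0 0 0.14 0;1 0 0 0.14 0",
)

```text
t: 4.0
position: [0.4487, 0.2081, 0.1624]
tcp_rot: [-1.997, -2.425, 0.001]
force: [-0.7, -0.3, -5.2]
finger_gap: 0.134
```

```bash
cat >> h.py <<'E'
from scipy.spatial.transform import Rotation as Ro
from scipy.optimize import least_squares
def look(f=None,n='side'):
    b=snap(n,f);s=monitor.state();M=Ro.from_rotvec(s['tcp_rot']).as_matrix()
    yaw=np.arctan2(M[1,1],M[0,1]);p=np.array(s['position'])
    R0=Ro.from_euler('z',yaw).as_matrix();o=p-R0@[-.06,0,.0561]
    pr=lambda q,r=0.:proj(n,p+R0@Ro.from_euler('x',r).as_matrix()@(np.array(q)-[-.06,0,.0561]))
    g=pr([.05,.0,.034])
    c=min([r for r in orange(b) if r[0]>600 and r[2]<400],key=lambda r:np.hypot(r[1]-g[0],r[2]-g[1]))
    y=least_squares(lambda v:pr([v[0],v[1],.034])-np.array(c[1:3]),[.05,0]).x
    print('t',round(float(s['t']),2),'p',p.round(4),'yaw',round(yaw,4),'F',np.round(s['force'],1),'T',np.round(s['wrist_torque'],2),'dq',np.abs(s['dq']).max().round(3),'tiltcol',M[:2,2].round(4))
    print('lens x,y mm',(y*1000).round(1),'area',c[0])
    reds=red(b)
    for nm,q in(('L',[.045,.155,.026]),('R',[.045,-.155,.026])):
        e=pr(q);r=min(reds,key=lambda r:np.hypot(r[1]-e[0],r[2]-e[1]));print(nm,e.round(1),'seen',r[1:3],r[0])
    return b
E
python3 -c "
from h import *
look('l1.png')"
```

```text
t 4.05 p [0.4484 0.208  0.162 ] yaw 0.1935 F [ 0.6 -0.5 -5.1] T [-0.19  0.39 -0.04] dq 0.006 tiltcol [-0.001  -0.0005]
lens x,y mm [51.4 67.9] area 1074
L [391.9 328.9] seen (np.float64(392.5), np.float64(331.8)) 826
R [306.1 242.9] seen (np.float64(306.5), np.float64(244.2)) 593
```

View pics/l1.png

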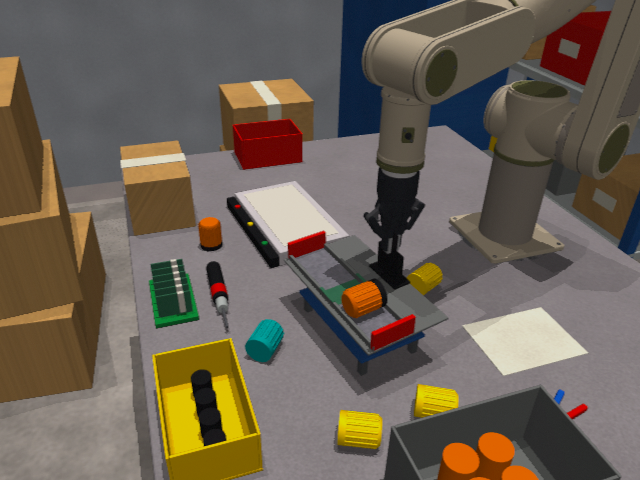

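Call:
send_rows(
  series="1 -0.006 0.032 0 0;1 -0.018 0.09 0 0;1 -0.031 0.156 0 0;1 -0.042 0.213 0 0;1 -0.048 0.245 0 0;1 -0.048 0.245 0 0;1 -0.048 0.245 0 0;1 -0.048 0.245 0 0",
)

```text
t: 5.05
position: [0.4294, 0.3053, 0.1619]
tcp_rot: [-1.998, -2.424, 0.002]
force: [-0.2, -0.9, -6.4]
finger_gap: 0.131
```

```bash
python3 -c "
from h import *
look();look()"
```

```text
t 5.1 p [0.4294 0.3054 0.162 ] yaw 0.1925 F [ 0.3 -0.1 -6. ] T [-0.13  0.39 -0.02] dq 0.002 tiltcol [-0.0009 -0.0007]
lens x,y mm [51.7 59.3] area 1239
L [428.2 365.4] seen (np.float64(428.9), np.float64(368.5)) 899
R [329.8 266.7] seen (np.float64(330.5), np.float64(268.1)) 656
t 5.15 p [0.4294 0.3055 0.162 ] yaw 0.1925 F [ 0.4 -0.3 -5.7] T [-0.12  0.41 -0.  ] dq 0.003 tiltcol [-0.0009 -0.0005]
lens x,y mm [51.6 62. ] area 1248
L [428.2 365.4] seen (np.float64(428.8), np.float64(368.4)) 894
R [329.9 266.7] seen (np.float64(330.5), np.float64(268.2)) 657
```

```bash
python3 -c "
from h import *
for i in range(8): look()" | grep -E "^t|lens" | cut -c1-60
```

```text
t 5.2 p [0.4294 0.3055 0.162 ] yaw 0.1926 F [-0.1 -1.  -4.6]
lens x,y mm [51.7 64.4] area 1257
t 5.25 p [0.4294 0.3056 0.1621] yaw 0.1927 F [-0.  -0.3 -5.1
lens x,y mm [51.8 66.9] area 1261
t 5.3 p [0.4294 0.3057 0.1621] yaw 0.1928 F [ 0.8 -0.3 -5.2]
lens x,y mm [51.6 69.2] area 1262
t 5.35 p [0.4293 0.3058 0.1621] yaw 0.193 F [ 1.1 -0.3 -4.3]
lens x,y mm [51.9 71.8] area 1265
t 5.4 p [0.4293 0.3058 0.162 ] yaw 0.1931 F [-0.2  0.6 -5.6]
lens x,y mm [52. 74.] area 1285
t 5.45 p [0.4293 0.3059 0.162 ] yaw 0.1932 F [ 0.8 -0.2 -4.8
lens x,y mm [51.7 76.1] area 1279
t 5.5 p [0.4292 0.306  0.162 ] yaw 0.1932 F [ 0.2  0.1 -5.2]
lens x,y mm [52.  78.1] area 1282
t 5.55 p [0.4292 0.306  0.162 ] yaw 0.1934 F [ 0.4  0.2 -6.1
lens x,y mm [51.8 80.3] area 1281
```

```bash
python3 -c "
from h import *
p=np.array([.4485,.2081,.1061]);R0=Ro.from_euler('z',.194).as_matrix()
pr=lambda q:proj('side',p+R0@(np.array(q)-[-.06,0,.0561]))
print(least_squares(lambda v:pr([v[0],v[1],.034])-np.array([359.,319.6]),[.05,0]).x, pr([.045,.155,.026]),pr([.045,-.155,.026]),'seen 389.3 352.8, 305.8 264.5')
for i in range(8): look()" | grep -vE "^t" | cut -c1-70
```

```text
[0.04912641 0.06225203] [389.07366821 352.26093363] [305.8340576  264.
lens x,y mm [52.  82.5] area 1291
L [428.6 365.7] seen (np.float64(429.2), np.float64(368.8)) 883
R [330.  266.9] seen (np.float64(330.6), np.float64(268.2)) 655
lens x,y mm [51.8 84.5] area 1300
L [428.6 365.7] seen (np.float64(429.2), np.float64(368.9)) 895
R [330.  266.9] seen (np.float64(330.7), np.float64(268.1)) 655
lens x,y mm [52.  86.4] area 1306
L [428.6 365.7] seen (np.float64(429.1), np.float64(369.0)) 896
R [330.  266.9] seen (np.float64(330.7), np.float64(268.1)) 654
lens x,y mm [52.  88.3] area 1311
L [428.6 365.7] seen (np.float64(429.1), np.float64(369.0)) 893
R [330.  266.9] seen (np.float64(330.7), np.float64(268.1)) 656
lens x,y mm [52.  90.3] area 1307
L [428.6 365.7] seen (np.float64(429.0), np.float64(369.0)) 899
R [330.  266.9] seen (np.float64(330.7), np.float64(268.1)) 657
lens x,y mm [52.3 92.3] area 1309
L [428.6 365.7] seen (np.float64(429.1), np.float64(369.0)) 894
R [330.  266.9] seen (np.float64(330.6), np.float64(268.1)) 656
lens x,y mm [52.2 94.3] area 1318
L [428.6 365.7] seen (np.float64(429.3), np.float64(368.9)) 893
R [330.  266.9] seen (np.float64(330.6), np.float64(268.1)) 656
lens x,y mm [52.3 96.2] area 1328
L [428.6 365.7] seen (np.float64(429.0), np.float64(369.0)) 891
R [330.  266.9] seen (np.float64(330.6), np.float64(268.0)) 658
```

Call:
send_rows(
  series="1 -0.003 0.015 0.005 0;1 -0.006 0.031 0.015 0;1 -0.009 0.047 0.03 0;1 -0.012 0.062 0.045 0;1 -0.015 0.077 0.06 0;1 -0.018 0.091 0.075 0;1 -0.02 0.104 0.088 0;1 -0.022 0.116 0.1 0",
)

```text
t: 6.95
position: [0.4204, 0.3528, 0.2023]
tcp_rot: [-1.996, -2.425, 0.002]
force: [-0.0, -0.2, -6.2]
finger_gap: 0.13
```

```bash
python3 -c "
from h import *
look()" | cut -c1-120
```

```text
t 7.0 p [0.4205 0.3534 0.2031] yaw 0.1937 F [-0.9  0.6 -3.9] T [-0.12  0.4   0.06] dq 0.013 tiltcol [-0.0003  0.0005]
lens x,y mm [ 53.  110.2] area 1553
L [452.3 366.9] seen (np.float64(452.3), np.float64(370.5)) 998
R [343.4 262.5] seen (np.float64(344.0), np.float64(263.7)) 720
```

Call:
send_rows(
  series="1 -0.002 0.013 0 0;1 -0.004 0.023 0 0;1 -0.006 0.032 0 0;1 -0.008 0.04 0 0;1 -0.009 0.047 0 0;1 -0.01 0.053 0 0;1 -0.011 0.057 0 0;1 -0.011 0.06 0 0",
)

```text
t: 8.0
position: [0.4161, 0.3775, 0.2031]
tcp_rot: [-1.996, -2.425, -0.0]
force: [0.1, -0.4, -5.2]
finger_gap: 0.134
```

```bash
python3 -c "
from h import *
for i in range(4):look()" | cut -c1-120
```

```text
t 8.05 p [0.4161 0.3776 0.2031] yaw 0.1937 F [-0.5 -0.7 -5.7] T [-0.17  0.33  0.02] dq 0.002 tiltcol [-0.0002  0.0006]
lens x,y mm [ 52.  124.6] area 1493
L [463.3 377.6] seen (np.float64(463.5), np.float64(381.2)) 989
R [350.2 269.2] seen (np.float64(350.6), np.float64(270.1)) 747
t 8.1 p [0.4161 0.3775 0.2031] yaw 0.1937 F [-0.1  0.5 -5.3] T [-0.22  0.29 -0.02] dq 0.002 tiltcol [-0.0003  0.0005]
lens x,y mm [ 52.  124.7] area 1489
L [463.2 377.6] seen (np.float64(463.6), np.float64(381.3)) 1001
R [350.2 269.2] seen (np.float64(350.7), np.float64(270.1)) 746
t 8.15 p [0.4161 0.3774 0.2031] yaw 0.1937 F [-0.1 -0.3 -5.1] T [-0.29  0.37  0.  ] dq 0.002 tiltcol [-0.0003  0.0004]
lens x,y mm [ 52.  124.8] area 1490
L [463.2 377.5] seen (np.float64(463.6), np.float64(381.2)) 990
R [350.2 269.2] seen (np.float64(350.7), np.float64(270.1)) 744
t 8.2 p [0.4161 0.3774 0.2031] yaw 0.1936 F [ 0.   0.1 -5.7] T [-0.25  0.39 -0.  ] dq 0.003 tiltcol [-0.0003  0.0004]
lens x,y mm [ 52.  124.8] area 1492
L [463.1 377.5] seen (np.float64(463.4), np.float64(381.3)) 1000
R [350.1 269.1] seen (np.float64(350.6), np.float64(270.0)) 746
```

```bash
cat >> h.py <<'E'
def tilt(n,p,yaw,Ls,Rs):
    R0=Ro.from_euler('z',yaw).as_matrix();p=np.array(p)
    pr=lambda q,v:proj(n,p+[0,0,v[2]]+R0@Ro.from_rotvec([v[0],v[1],0]).as_matrix()@(np.array(q)-[-.06,0,.0561]))
    f=lambda v:np.r_[pr([.045,.155,.026],v)-Ls,pr([.045,-.155,.026],v)-Rs,v[2]*2000]
    return least_squares(f,[0,0,0]).x
E
python3 -c "
from h import *
for a in [([.4485,.2081,.1061],.194,(389.3,352.8),(305.8,264.5)),([.4484,.208,.162],.1935,(392.5,331.8),(306.5,244.2)),([.4292,.306,.162],.1934,(429.1,369.),(330.6,268.1)),([.4205,.3534,.2031],.1937,(452.3,370.5),(344.,263.7)),([.4161,.3774,.2031],.1936,(463.5,381.2),(350.6,270.1))]:
  print(tilt('side',*a).round(4))
"
```

```text
[-0.0017  0.0117  0.    ]
[-0.012   0.0578  0.    ]
[-0.0158  0.0648  0.    ]
[-0.0179  0.0645  0.    ]
[-0.0186  0.0627  0.    ]
```

Call:
send_rows(
  series="1 0.001 -0.01 0 -0.001;1 0.002 -0.03 0 -0.003;1 0.003 -0.06 0 -0.005;1 0.005 -0.095 0 -0.007;1 0.007 -0.132 0 -0.009;1 0.01 -0.17 0 -0.01;1 0.012 -0.208 0 -0.011;1 0.014 -0.246 0 -0.011",
)

```text
t: 9.2
position: [0.4218, 0.2779, 0.2031]
tcp_rot: [-2.079, -2.355, -0.0]
force: [0.5, 0.9, -5.6]
finger_gap: 0.133
```

Call:
send_rows(
  series="1 0.003 -0.045 0 0;1 0.006 -0.083 0 0;1 0.008 -0.121 0 0;1 0.01 -0.159 0 0;1 0.012 -0.197 0 0;1 0.014 -0.235 0 0;1 0.016 -0.273 0 0;1 0.018 -0.311 0 0",
)

```text
t: 10.2
position: [0.4291, 0.1525, 0.2032]
tcp_rot: [-2.079, -2.355, -0.001]
force: [0.4, 0.2, -6.1]
finger_gap: 0.133
```

```bash
python3 -c "
from h import *
look()" | cut -c1-120
```

```text
t 10.25 p [0.4292 0.1509 0.2031] yaw 0.1237 F [ 0.6 -2.  -6.7] T [-0.48  0.3  -0.09] dq 0.055 tiltcol [-0.0001 -0.001 ]
lens x,y mm [ 50.2 124.1] area 838
L [382.9 288.4] seen (np.float64(384.0), np.float64(292.4)) 822
R [309.5 209.6] seen (np.float64(310.3), np.float64(210.7)) 592
```

Call:
send_rows(
  series="1 0.002 -0.04 0 0;1 0.004 -0.078 0 0;1 0.006 -0.115 0 0;1 0.008 -0.153 0 0;1 0.01 -0.19 0 0;1 0.012 -0.228 0 0;1 0.014 -0.265 0 0;1 0.016 -0.303 0 0",
)

```text
t: 11.25
position: [0.4357, 0.0287, 0.2032]
tcp_rot: [2.079, 2.354, -0.001]
force: [1.6, 0.9, -4.8]
finger_gap: 0.136
```

Call:
send_rows(
  series="1 0.002 -0.042 0 0;1 0.004 -0.08 0 0;1 0.006 -0.117 0 0;1 0.008 -0.152 0 0;1 0.01 -0.184 0 0;1 0.012 -0.214 0 0;1 0.013 -0.24 0 0;1 0.014 -0.264 0 0",
)

```text
t: 12.25
position: [0.4413, -0.0775, 0.2031]
tcp_rot: [2.079, 2.354, -0.001]
force: [0.0, 0.4, -5.9]
finger_gap: 0.133
```

Call:
send_rows(
  series="1 0.001 -0.023 0 0;1 0.002 -0.041 0 0;1 0.003 -0.056 0 0;1 0.003 -0.067 0 0;1 0.003 -0.074 0 0;1 0.003 -0.079 0 0;1 0.003 -0.081 0 0;1 0.003 -0.081 0 0",
)

```text
t: 13.25
position: [0.4425, -0.1098, 0.2031]
tcp_rot: [2.079, 2.354, -0.001]
force: [-0.6, -0.5, -5.9]
finger_gap: 0.135
```

```bash
python3 -c "
from h import *
look();look()" | cut -c1-120
```

```text
Traceback (most recent call last):
  File "h.py", line 29, in look
    c=min([r for r in orange(b) if r[0]>600 and r[2]<400],key=lambda r:np.hypot(r[1]-g[0],r[2]-g[1]))
ValueError: min() iterable argument is empty
```

```bash
sed -i 's/r\[0\]>600 and r\[2\]<400/r[0]>150 and r[2]<400 and abs(r[1]-209.7)>3/' h.py; python3 -c "
from h import *
a=look();look();b=snap('top')
cv2.imwrite('pics/h.png',np.hstack([cv2.resize(a[120:320,200:440],(480,400)),cv2.resize(b[150:350,240:400],(320,400))]))" | cut -c1-120
```

```text
t 13.35 p [ 0.4425 -0.1097  0.2031] yaw 0.1239 F [-0.9  0.4 -5.3] T [-0.2   0.42  0.01] dq 0.001 tiltcol [ 0.0001 -0.000
lens x,y mm [ 48.8 119.3] area 517
L [327.3 218.3] seen (np.float64(328.0), np.float64(221.6)) 628
R [273.1 161.8] seen (np.float64(267.5), np.float64(144.4)) 3036
t 13.4 p [ 0.4425 -0.1098  0.2031] yaw 0.1238 F [ 0.7 -0.3 -5.3] T [-0.17  0.4  -0.02] dq 0.001 tiltcol [ 0.0001 -0.0009
lens x,y mm [ 48.8 119.3] area 516
L [327.3 218.3] seen (np.float64(327.8), np.float64(221.6)) 625
R [273.1 161.8] seen (np.float64(267.5), np.float64(144.4)) 3036
```

View pics/h.png

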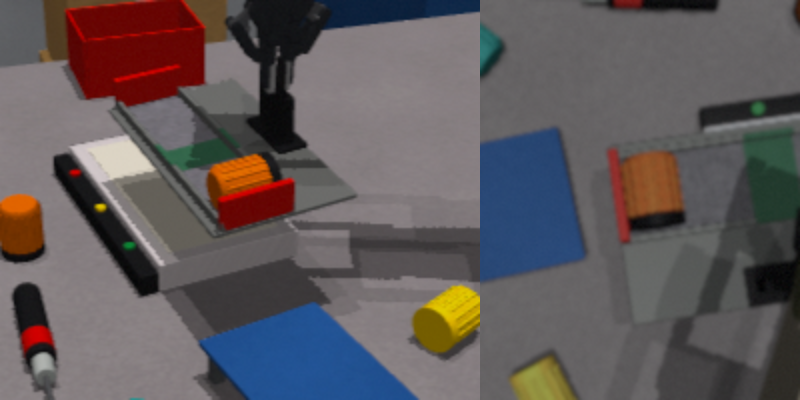

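Call:
send_rows(
  series="1 0.003 -0.025 0 0;1 0.011 -0.087 0 0;1 0.02 -0.159 0 0;1 0.029 -0.231 0 0;1 0.034 -0.276 0 0;1 0.035 -0.283 0 0",
)

```text
t: 14.2
position: [0.4564, -0.2241, 0.203]
tcp_rot: [2.081, 2.353, -0.001]
force: [-0.1, 0.5, -5.5]
finger_gap: 0.135
```

```bash
cat >> h.py <<'E'
def lens(n='top',k=1,roll=0.):
    for i in range(k):
        b=snap(n);s=monitor.state();M=Ro.from_rotvec(s['tcp_rot']).as_matrix();yaw=np.arctan2(M[1,1],M[0,1])
        if M[0,1]<0: yaw=np.arctan2(-M[1,1],-M[0,1])
        p=np.array(s['position']);R0=Ro.from_euler('z',yaw).as_matrix()@Ro.from_euler('xy',[roll,.05]).as_matrix()
        pr=lambda q:proj(n,p+R0@(np.array(q)-[-.06,0,.0561]))
        g=pr([.05,.05,.034])
        c=min([r for r in orange(b)],key=lambda r:np.hypot(r[1]-g[0],r[2]-g[1]))
        y=least_squares(lambda v:pr([v[0],v[1],.04 if n=='top' else .034])-np.array(c[1:3]),[.05,0]).x
        print(round(float(s['t']),2),p.round(4),'lens',(y*1000).round(1),c[0])
    return b
E
python3 -c "
from h import *
lens('top',8)
lens('side',1)"
```

```text
14.25 [ 0.4563 -0.2235  0.2029] lens [ 49.5 107. ] 795
14.3 [ 0.4564 -0.2228  0.2029] lens [ 49.6 101.9] 806
14.35 [ 0.4564 -0.2224  0.203 ] lens [49.9 98.1] 798
14.4 [ 0.4565 -0.2222  0.203 ] lens [49.6 94.8] 802
14.45 [ 0.4565 -0.2222  0.2031] lens [49.5 91.8] 799
14.5 [ 0.4565 -0.2222  0.2031] lens [49.8 89.8] 806
14.55 [ 0.4566 -0.2223  0.2032] lens [49.7 88.1] 803
14.6 [ 0.4566 -0.2224  0.2032] lens [49.7 87. ] 805
14.65 [ 0.4566 -0.2225  0.2032] lens [49.1 84.8] 612
```

```bash
cat > sim.py <<'E'
import numpy as np
def sim(incs,y0=.121,T=3,g=1.2,k=.98,c=.045,lag=.04,show=()):
    dt=.001;t=0;y=y0;v=0;p=0;pv=0;cum=np.r_[0,np.cumsum(incs)]/1000
    f=0;fv=0;out=[]
    while t<T:
        ref=-np.interp(t/.125,range(len(cum)),cum)
        fv_n=(ref-f)/lag; a=(fv_n-fv)/dt if t>0 else 0
        # second lag for smoothness
        pa=(fv-pv)/lag; pv+=pa*dt; p+=pv*dt; f+=fv_n*dt; fv=fv_n
        acc=-2/3*pa+k*y
        acc-= (c+0*v)*np.sign(v) if abs(v)>1e-4 else np.clip(acc,-c,c)
        acc-=g*v
        v+=acc*dt;y+=v*dt
        if y>.122:y=.122;v=min(v,0)
        t+=dt;out.append((t,y*1000,v*1000,p*1000))
    o=np.array(out);return o
if __name__=='__main__':
    o=sim([10,25,29,29,18,3])
    for t in(.8,.85,.9,.95,1,1.1,1.2,1.5,2,2.9):print(o[int(t*1000)].round(2))
    for V in(30,35,40,45,50,55):
        o=sim([V/3,V*2/3,V,V,V,V*.5,3],T=6);print(V,o[::500,1].round(0))
E
python3 sim.py; python3 -c "
from h import *
lens('top',1)"
```

```text
[   0.8   109.67  -76.14 -112.75]
[   0.85  105.91  -73.43 -113.53]
[   0.9   102.42  -65.93 -113.83]
[   0.95   99.35  -56.6  -113.94]
[   1.     96.77  -46.98 -113.98]
[   1.1   93.   -28.9 -114. ]
[   1.2    90.93  -12.93 -114.  ]
[   1.5    91.23    8.07 -114.  ]
[   2.     99.08   22.5  -114.  ]
[   2.9  122.     0.  -114. ]
30 [121. 122. 101.  86.  92. 103. 120. 122. 122. 122. 122. 122.]
35 [121. 122.  96.  72.  74.  81.  91. 105. 122. 122. 122. 122.]
40 [121. 122.  90.  58.  57.  59.  62.  67.  74.  83.  95. 110.]
45 [121. 122.  85.  44.  38.  38.  38.  38.  38.  38.  38.  38.]
50 [121. 122.  80.  30.  17.  17.  17.  17.  17.  17.  17.  17.]
55 [121. 122.  74.  16.  -5.  -8.  -8.  -8.  -8.  -8.  -8.  -8.]
14.7 [ 0.4566 -0.2226  0.2032] lens [49.6 86.1] 800
```

Call:
send_rows(
  series="1 -0.004 0.03 0 0;1 -0.007 0.06 0 0;1 -0.011 0.089 0 0;1 -0.015 0.119 0 0;1 -0.019 0.149 0 0;1 -0.022 0.179 0 0;1 -0.026 0.208 0 0;1 -0.03 0.238 0 0",
)

```text
t: 15.7
position: [0.4444, -0.1266, 0.2032]
tcp_rot: [2.078, 2.355, -0.001]
force: [0.6, 0.6, -5.5]
finger_gap: 0.134
```

Call:
send_rows(
  series="1 -0.004 0.032 0 0;1 -0.008 0.062 0 0;1 -0.011 0.092 0 0;1 -0.015 0.121 0 0;1 -0.018 0.148 0 0;1 -0.021 0.171 0 0;1 -0.023 0.189 0 0;1 -0.025 0.204 0 0",
)

```text
t: 16.7
position: [0.4344, -0.0446, 0.2032]
tcp_rot: [2.078, 2.355, -0.001]
force: [-0.5, -0.6, -5.9]
finger_gap: 0.136
```

Call:
send_rows(
  series="1 -0.002 0.013 0 0;1 -0.003 0.022 0 0;1 -0.003 0.028 0 0;1 -0.004 0.032 0 0;1 -0.004 0.034 0 0;1 -0.004 0.034 0 0",
)

```text
t: 17.45
position: [0.4328, -0.0311, 0.2033]
tcp_rot: [2.078, 2.355, -0.001]
force: [0.9, 0.1, -5.7]
finger_gap: 0.136
```

```bash
python3 -c "
from h import *
lens('top',4)"
```

```text
17.5 [ 0.4328 -0.0311  0.2032] lens [ 49.6 124.7] 852
17.55 [ 0.4328 -0.0311  0.2032] lens [ 49.6 124.7] 853
17.6 [ 0.4328 -0.0311  0.2033] lens [ 49.6 124.7] 848
17.65 [ 0.4328 -0.0311  0.2032] lens [ 49.6 124.5] 851
```

Call:
send_rows(
  series="1 0.006 -0.05 0 0;1 0.02 -0.161 0 0;1 0.036 -0.285 0 0;1 0.051 -0.409 0 0;1 0.059 -0.471 0 0;1 0.06 -0.479 0 0",
)

```text
t: 18.4
position: [0.4567, -0.2245, 0.203]
tcp_rot: [2.082, 2.352, -0.002]
force: [0.5, 0.3, -5.4]
finger_gap: 0.132
```

```bash
python3 -c "
from h import *
lens('top',14)
lens('side',1)"
```

```text
18.45 [ 0.4566 -0.2236  0.203 ] lens [49.1 84.6] 803
18.5 [ 0.4566 -0.2227  0.203 ] lens [49.  74.6] 805
18.55 [ 0.4567 -0.2221  0.203 ] lens [49.2 65.1] 814
18.6 [ 0.4568 -0.2219  0.2031] lens [49.5 56.3] 824
18.65 [ 0.4569 -0.2217  0.2032] lens [49.8 48.2] 820
18.7 [ 0.4569 -0.2218  0.2033] lens [50.1 40.8] 817
18.75 [ 0.4569 -0.2218  0.2033] lens [50.2 33.6] 804
18.8 [ 0.4569 -0.2219  0.2033] lens [50.3 26.6] 813
18.85 [ 0.4569 -0.222   0.2034] lens [50.7 19.7] 795
18.9 [ 0.4569 -0.2222  0.2034] lens [51.4 13.7] 770
18.95 [ 0.4569 -0.2223  0.2033] lens [51.5  7.3] 756
19.0 [ 0.4569 -0.2224  0.2033] lens [51.7  1.4] 743
19.05 [ 0.4569 -0.2225  0.2033] lens [51.7 -4. ] 730
19.1 [ 0.4568 -0.2225  0.2032] lens [51.8 -9.1] 717
19.15 [ 0.4568 -0.2226  0.2032] lens [ 48.3 -14.9] 549
```

Call:
send_rows(
  series="1 0.004 -0.033 0 0;1 0.008 -0.065 0 0;1 0.011 -0.095 0 0;1 0.015 -0.122 0 0;1 0.018 -0.145 0 0;1 0.021 -0.165 0 0;1 0.023 -0.182 0 0;1 0.025 -0.196 0 0",
)

```text
t: 20.15
position: [0.4669, -0.3013, 0.2033]
tcp_rot: [2.078, 2.355, -0.001]
force: [-0.7, -0.1, -6.5]
finger_gap: 0.134
```

Call:
send_rows(
  series="1 0.002 -0.012 0 0;1 0.003 -0.021 0 0;1 0.003 -0.028 0 0;1 0.004 -0.032 0 0;1 0.004 -0.034 0 0",
)

```text
t: 20.78
position: [0.4685, -0.315, 0.2033]
tcp_rot: [2.078, 2.355, -0.001]
force: [-0.4, 0.4, -5.8]
finger_gap: 0.135
```

```bash
python3 -c "
from h import *
lens('side',4)
b=lens('top',1);a=snap('side')
cv2.imwrite('pics/i.png',np.hstack([cv2.resize(a[100:300,180:420],(480,400)),cv2.resize(b[150:350,300:460],(320,400))]))"
```

```text
20.82 [ 0.4685 -0.315   0.2032] lens [ 48.4 -24.8] 493
20.88 [ 0.4685 -0.3149  0.2032] lens [ 48.4 -24.9] 494
20.93 [ 0.4685 -0.3149  0.2032] lens [ 48.4 -24.9] 495
20.98 [ 0.4685 -0.3148  0.2032] lens [ 48.4 -24.9] 490
21.02 [ 0.4685 -0.3148  0.2032] lens [ 51.9 -25.6] 658
```

View pics/i.png

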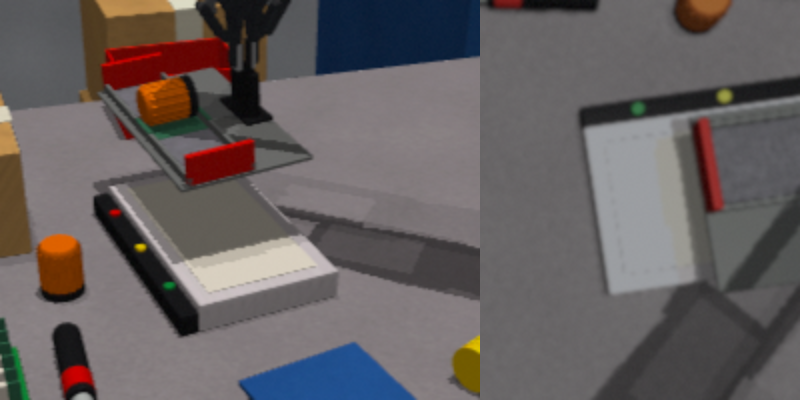

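Call:
send_rows(
  series="1 -0.0001 0.0006 0 0;1 -0.0003 0.0024 0 0;1 -0.0007 0.0053 0 0;1 -0.0012 0.0093 0 0;1 -0.0018 0.0145 0 0;1 -0.0026 0.021 0 0;1 -0.0036 0.0286 0 0;1 -0.0047 0.0373 0 0",
)

```text
t: 22.08
position: [0.4666, -0.2997, 0.2033]
tcp_rot: [2.078, 2.355, -0.001]
force: [1.2, 1.0, -5.2]
finger_gap: 0.133
```

Call:
send_rows(
  series="1 -0.0014 0.0109 0 0;1 -0.0028 0.0221 0 0;1 -0.0043 0.0342 0 0;1 -0.006 0.0476 0 0;1 -0.0078 0.0622 0 0;1 -0.0097 0.0779 0 0;1 -0.0118 0.0947 0 0;1 -0.0141 0.1128 0 0",
)

```text
t: 23.08
position: [0.4609, -0.2541, 0.2033]
tcp_rot: [2.078, 2.355, -0.001]
force: [0.1, 0.9, -5.4]
finger_gap: 0.132
```

Call:
send_rows(
  series="1 -0.0026 0.0211 0 0;1 -0.0052 0.0414 0 0;1 -0.0078 0.0625 0 0;1 -0.0102 0.0818 0 0;1 -0.0102 0.0818 0 0",
)

```text
t: 23.7
position: [0.4568, -0.2208, 0.2033]
tcp_rot: [2.077, 2.356, -0.001]
force: [-0.1, -0.0, -5.4]
finger_gap: 0.134
```

```bash
python3 -c "
from h import *
lens('side',12)
lens('top',1)"
```

```text
23.75 [ 0.4569 -0.2212  0.2033] lens [ 48.8 -19.1] 557
23.8 [ 0.4569 -0.2214  0.2033] lens [ 48.4 -18.7] 555
23.85 [ 0.4569 -0.2215  0.2033] lens [ 48.4 -17.8] 554
23.9 [ 0.4568 -0.2216  0.2033] lens [ 48.7 -16.6] 553
23.95 [ 0.4568 -0.2216  0.2033] lens [ 48.7 -16.7] 552
24.0 [ 0.4568 -0.2216  0.2032] lens [ 48.4 -16.7] 554
24.05 [ 0.4568 -0.2216  0.2033] lens [ 48.4 -16.7] 554
24.1 [ 0.4568 -0.2216  0.2032] lens [ 48.4 -16.7] 553
24.15 [ 0.4568 -0.2215  0.2033] lens [ 48.4 -16.7] 555
24.2 [ 0.4568 -0.2215  0.2032] lens [ 48.4 -16.8] 552
24.25 [ 0.4568 -0.2215  0.2032] lens [ 48.4 -16.9] 553
24.3 [ 0.4568 -0.2214  0.2032] lens [ 48.4 -16.8] 555
24.35 [ 0.4568 -0.2214  0.2032] lens [ 51.4 -16.3] 706
```

Call:
send_rows(
  series="1 0.0027 -0.0217 0 0;1 0.0054 -0.0434 0 0;1 0.008 -0.0637 0 0;1 0.0103 -0.0826 0 0;1 0.0125 -0.1 0 0;1 0.0145 -0.1158 0 0;1 0.0163 -0.1305 0 0;1 0.018 -0.1436 0 0",
)

```text
t: 25.35
position: [0.4641, -0.2792, 0.2033]
tcp_rot: [2.078, 2.355, -0.001]
force: [-0.3, 0.7, -5.3]
finger_gap: 0.136
```

Call:
send_rows(
  series="1 0.0016 -0.0131 0 0;1 0.0029 -0.0233 0 0;1 0.004 -0.032 0 0;1 0.0049 -0.0392 0 0;1 0.0056 -0.0451 0 0;1 0.0062 -0.0496 0 0;1 0.0066 -0.0526 0 0;1 0.0068 -0.054 0 0",
)

```text
t: 26.35
position: [0.4668, -0.3008, 0.2033]
tcp_rot: [2.078, 2.355, -0.001]
force: [-1.3, -0.3, -6.2]
finger_gap: 0.133
```

```bash
python3 -c "
from h import *
lens('side',3)
lens('top',1)"
```

```text
26.4 [ 0.4668 -0.3008  0.2032] lens [48.4 -7. ] 510
26.45 [ 0.4668 -0.3008  0.2032] lens [48.4 -7. ] 509
26.5 [ 0.4668 -0.3007  0.2032] lens [48.4 -7.1] 512
26.55 [ 0.4668 -0.3007  0.2032] lens [52.2 -6.8] 695
```

Call:
send_rows(
  series="1 -0.0001 0.0007 0 0;1 -0.0003 0.0027 0 0;1 -0.0008 0.0062 0 0;1 -0.0014 0.0109 0 0;1 -0.0021 0.0171 0 0;1 -0.0031 0.0246 0 0;1 -0.0042 0.0335 0 0;1 -0.0055 0.0436 0 0",
)

```text
t: 27.55
position: [0.4645, -0.283, 0.2033]
tcp_rot: [2.078, 2.355, -0.001]
force: [-1.4, -0.2, -5.3]
finger_gap: 0.138
```

Call:
send_rows(
  series="1 -0.0016 0.0129 0 0;1 -0.0032 0.0258 0 0;1 -0.005 0.0402 0 0;1 -0.0068 0.0558 0 0;1 -0.0086 0.0727 0 0;1 -0.0104 0.09 0 0;1 -0.0122 0.1074 0 0;1 -0.014 0.1247 0 0",
)

```text
t: 28.55
position: [0.4589, -0.2326, 0.2033]
tcp_rot: [2.078, 2.355, -0.001]
force: [0.3, 0.8, -5.6]
finger_gap: 0.137
```

Call:
send_rows(
  series="1 -0.002 0.02 0 0;1 -0.003 0.0285 0 0;1 -0.003 0.0285 0 0;1 -0.003 0.0285 0 0",
)

```text
t: 29.05
position: [0.4577, -0.2214, 0.2033]
tcp_rot: [2.078, 2.355, -0.001]
force: [0.7, -0.2, -4.9]
finger_gap: 0.134
```

```bash
python3 -c "
from h import *
lens('side',3)
a=look()
b=lens('top',1)
cv2.imwrite('pics/j.png',np.hstack([cv2.resize(a[130:290,200:360],(480,480)),cv2.resize(b[150:350,330:490],(320,400))[:,:,:] if 0 else cv2.resize(b[160:320,340:446],(318,480))]))"
```

```text
29.1 [ 0.4577 -0.2215  0.2033] lens [48.2  1.4] 559
29.15 [ 0.4577 -0.2215  0.2033] lens [48.4  2.5] 565
29.2 [ 0.4577 -0.2214  0.2032] lens [48.2  2. ] 564
t 29.25 p [ 0.4577 -0.2214  0.2032] yaw 0.1245 F [-0.5 -0.3 -5. ] T [-0.05  0.41 -0.04] dq 0.002 tiltcol [ 0.0002 -0.0008]
lens x,y mm [51.1 12.3] area 562
L [304.9 195.5] seen (np.float64(305.6), np.float64(197.7)) 580
R [257.  145.6] seen (np.float64(264.7), np.float64(136.8)) 1997
29.3 [ 0.4577 -0.2214  0.2032] lens [51.6  3.8] 746
```

View pics/j.png

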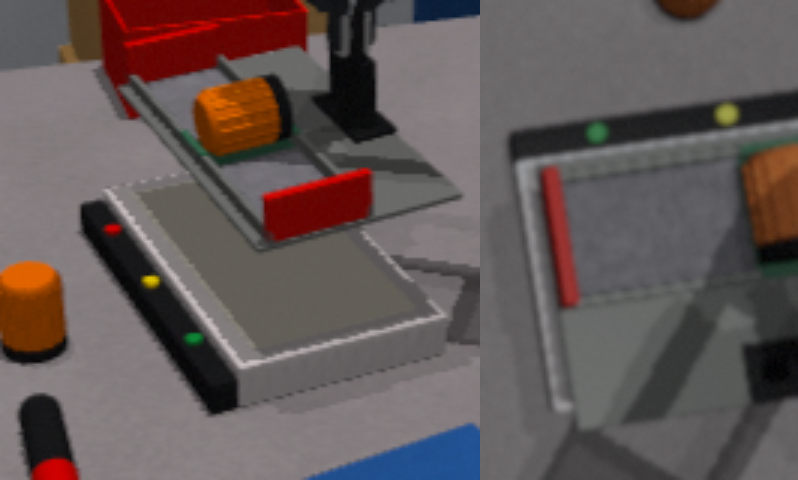

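Call:
send_rows(
  series="1 0 0 0 0;1 0 0 0 0;1 0 0 0 0;1 0 0 0 0;1 0 0 0 0;1 0 0 0 0;1 0 0 0 0;1 0 0 0 0",
)

```text
t: 30.3
position: [0.4577, -0.2214, 0.2032]
tcp_rot: [2.079, 2.355, -0.001]
force: [-0.0, 1.0, -5.4]
finger_gap: 0.133
```

Call:
send_rows(
  series="1 0 0 0 0;1 0 0 0 0;1 0 0 0 0;1 0 0 0 0;1 0 0 0 0;1 0 0 0 0;1 0 0 0 0;1 0 0 0 0",
)

```text
t: 31.3
position: [0.4577, -0.2214, 0.2032]
tcp_rot: [2.079, 2.355, -0.001]
force: [0.6, -0.9, -5.7]
finger_gap: 0.132
```

Call:
send_rows(
  series="1 0 0 0 0;1 0 0 0 0;1 0 0 0 0;1 0 0 0 0;1 0 0 0 0;1 0 0 0 0;1 0 0 0 0;1 0 0 0 0",
)

```text
t: 32.3
position: [0.4577, -0.2214, 0.2032]
tcp_rot: [2.079, 2.355, -0.001]
force: [0.0, 0.3, -5.2]
finger_gap: 0.129
```

```bash
python3 -c "
from h import *
lens('side',2)"
```

```text
32.35 [ 0.4576 -0.2214  0.2032] lens [48.4  2.4] 564
32.4 [ 0.4577 -0.2214  0.2032] lens [48.4  2.4] 564
```

Call:
send_rows(
  series="1 0 0 -0.004 0;1 0 0 -0.012 0;1 0 0 -0.025 0;1 0 0 -0.04 0;1 0 0 -0.057 0;1 0 0 -0.074 0;1 0 0 -0.091 0;1 0 0 -0.108 0",
)

```text
t: 33.4
position: [0.4576, -0.2214, 0.1595]
tcp_rot: [2.079, 2.355, -0.001]
force: [0.4, 0.4, -5.1]
finger_gap: 0.135
```

Call:
send_rows(
  series="1 0 0 -0.018 0;1 0 0 -0.034 0;1 0 0 -0.05 0;1 0 0 -0.065 0;1 0 0 -0.078 0;1 0 0 -0.09 0;1 0 0 -0.1 0;1 0 0 -0.107 0",
)

```text
t: 34.4
position: [0.4576, -0.2214, 0.1165]
tcp_rot: [2.079, 2.355, -0.001]
force: [0.8, -0.0, -5.1]
finger_gap: 0.138
```

```bash
python3 -c "
from h import *
lens('side',2);a=lens('top',1)
print(monitor.state()['force'])"
```

```text
34.45 [ 0.4574 -0.2213  0.1161] lens [48.5  2.3] 524
34.5 [ 0.4574 -0.2213  0.1164] lens [48.6  3.3] 524
34.55 [ 0.4576 -0.2213  0.1166] lens [51.4  3.9] 610
[ 0.25612555 -0.07760976 -5.57365198]
```

Now a slow touch-down (about 1.5 mm per row).

Call:
send_rows(
  series="1 0 0 -0.004 0;1 0 0 -0.009 0;1 0 0 -0.014 0;1 0 0 -0.019 0;1 0 0 -0.024 0;1 0 0 -0.029 0;1 0 0 -0.033 0;1 0 0 -0.036 0",
)

```text
t: 35.55
position: [0.4576, -0.2214, 0.1022]
tcp_rot: [2.079, 2.355, -0.001]
force: [-0.5, 0.0, -5.2]
finger_gap: 0.134
```

Call:
send_rows(
  series="1 0 0 -0.002 0;1 0 0 -0.004 0;1 0 0 -0.006 0;1 0 0 -0.008 0;1 0 0 -0.009 0;1 0 0 -0.01 0",
)

```text
t: 36.3
position: [0.4577, -0.2214, 0.0983]
tcp_rot: [2.079, 2.355, -0.001]
force: [-1.2, -0.2, -2.9]
finger_gap: 0.132
```

```bash
python3 -c "
from h import *
lens('side',2);a=lens('top',1)
print(monitor.state()['force'],monitor.state()['wrist_torque'])"
```

```text
36.35 [ 0.4576 -0.2214  0.0982] lens [47.1 -3.5] 520
36.4 [ 0.4576 -0.2214  0.0982] lens [47.1 -3.5] 519
36.45 [ 0.4576 -0.2214  0.0982] lens [52.1  2.6] 608
[-0.2771252   0.10824932 -2.94398141] [-0.08207187  0.3178341   0.04393144]
```

Call:
send_rows(
  series="1 0 0 -0.001 0;1 0 0 -0.002 0;1 0 0 -0.003 0;1 0 0 -0.004 0;1 0 0 -0.005 0;1 0 0 -0.0055 0;1 0 0 -0.0055 0",
)

```text
t: 37.33
position: [0.4577, -0.2215, 0.0962]
tcp_rot: [2.079, 2.355, -0.001]
force: [-2.9, 0.0, -0.3]
finger_gap: 0.135
```

```bash
python3 -c "
from h import *
lens('side',1);a=lens('top',1);a=look()
print(monitor.state()['force'],monitor.state()['wrist_torque'])"
```

```text
37.38 [ 0.4577 -0.2215  0.0962] lens [46.6 -5.9] 521
37.42 [ 0.4577 -0.2215  0.0962] lens [52.7  2.5] 613
t 37.48 p [ 0.4577 -0.2215  0.0962] yaw 0.1244 F [-3.   0.5  0.5] T [0.09 0.6  0.01] dq 0.001 tiltcol [ 0.0003 -0.0009]
lens x,y mm [49.1  3.4] area 522
L [304.5 234.7] seen (np.float64(304.5), np.float64(235.1)) 513
R [258.5 180.9] seen (np.float64(258.3), np.float64(181.3)) 377
[-3.038716    0.49901232  0.47548441] [0.08915458 0.59850596 0.00779555]
```

Call:
send_rows(
  series="0.88 0 0 0 0;0.84 0 0 0 0;0.8 0 0 0 0;0.75 0 0 0 0;0.7 0 0 0 0;0.6 0 0 0 0;0.5 0 0 0 0;0.5 0 0 0 0",
)

```text
t: 38.48
position: [0.4577, -0.2214, 0.0962]
tcp_rot: [2.079, 2.355, -0.001]
force: [-0.7, -0.6, 1.0]
finger_gap: 0.506
```

```bash
python3 -c "
from h import *
look();b=lens('top',1);a=snap('side')
cv2.imwrite('pics/k.png',np.hstack([cv2.resize(a[150:310,200:360],(480,480)),cv2.resize(b[160:320,340:446],(318,480))]))"
```

```text
t 38.52 p [ 0.4576 -0.2215  0.0962] yaw 0.1243 F [-0.6  0.6  0.1] T [ 0.01 -0.07  0.03] dq 0.001 tiltcol [ 0.0001 -0.0008]
lens x,y mm [48.9  2.8] area 520
L [304.6 234.7] seen (np.float64(304.6), np.float64(235.1)) 515
R [258.5 181. ] seen (np.float64(258.3), np.float64(181.3)) 377
38.58 [ 0.4576 -0.2214  0.0962] lens [52.6  2.7] 613
```

View pics/k.png

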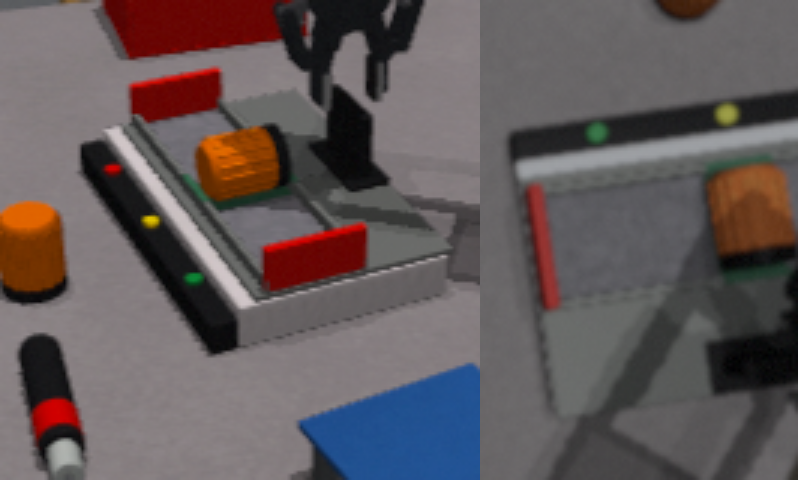

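Call:
send_rows(
  series="0.5 0 0 0.03 0;0.5 0 0 0.08 0;0.5 0 0 0.16 0;0.5 0 0 0.26 0;0.5 0 0 0.36 0;0.5 -0.05 0.12 0.4 0;0.5 -0.1 0.24 0.42 0;0.5 -0.12 0.36 0.42 0",
)

```text
t: 39.62
position: [0.4093, -0.0765, 0.2663]
tcp_rot: [2.078, 2.351, 0.001]
force: [0.8, 1.0, 0.0]
finger_gap: 0.501
```

Call:
send_rows(
  series="0.5 -0.05 0.14 0 0;0.5 -0.1 0.28 0 0;0.5 -0.12 0.42 0 0;0.5 -0.14 0.56 0 0;0.5 -0.14 0.6 0 0;0.5 -0.14 0.6 0 0;0.5 -0.14 0.6 0 0;0.5 -0.14 0.6 0 0",
)

```text
t: 40.62
position: [0.3536, 0.1626, 0.2665]
tcp_rot: [2.08, 2.349, 0.002]
force: [0.0, -0.4, -0.3]
finger_gap: 0.501
```

```bash
python3 -c "
from h import *
b=snap('top','e.png');cv2.imwrite('pics/e1.png',cv2.resize(b[170:310,335:525],None,fx=4,fy=4,interpolation=cv2.INTER_CUBIC))
print(orange(b),monitor.state()['position'],monitor.state()['force'],monitor.state()['t'])"
```

```text
[(np.int32(384), np.float64(413.8), np.float64(147.8), np.int32(403), np.int32(137), np.int32(22), np.int32(23)), (np.int32(658), np.float64(429.9), np.float64(229.4), np.int32(417), np.int32(215), np.int32(28), np.int32(29)), (np.int32(510), np.float64(10.7), np.float64(258.6), np.int32(0), np.int32(246), np.int32(24), np.int32(26)), (np.int32(527), np.float64(39.2), np.float64(258.4), np.int32(26), np.int32(247), np.int32(27), np.int32(24)), (np.int32(499), np.float64(10.1), np.float64(287.6), np.int32(0), np.int32(275), np.int32(23), np.int32(26)), (np.int32(530), np.float64(38.4), np.float64(286.9), np.int32(25), np.int32(275), np.int32(27), np.int32(25))] [0.35360897 0.16262225 0.26641932] [-0.27193267  0.39452632 -0.08275698] 40.675
```

View pics/e1.png

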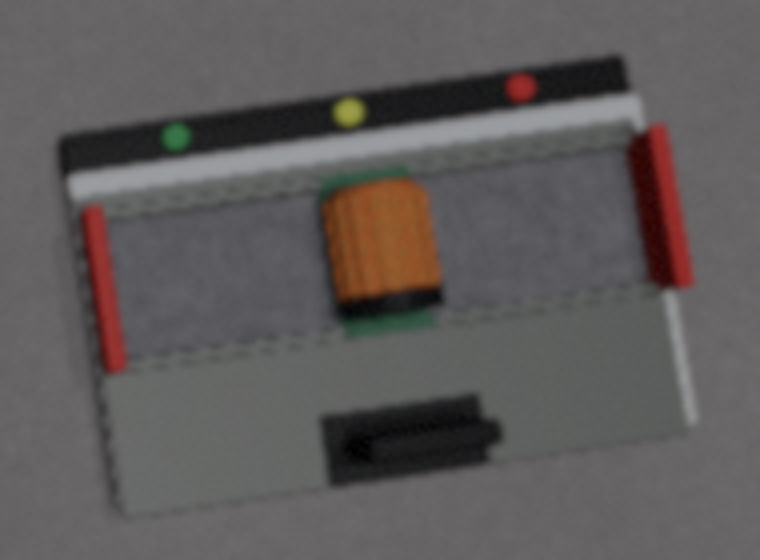

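```bash
python3 - <<'E'
from h import *
d=lambda u,v,z:ray('top',335+u/4,170+v/4,z)[:2]
xb=np.array([np.cos(.124),np.sin(.124)]);yb=np.array([-xb[1],xb[0]]);c=np.array([.53558,-.21359])
L=d(122,516,.046);R=d(688,434,.046);y=L-R;print(np.linalg.norm(y));y/=np.linalg.norm(y);x=np.array([y[1],-y[0]])
o=(L+R)/2+.08*x;print('yaw',np.arctan2(x[1],x[0]),'tray in bay_top',(o-c)@xb,(o-c)@yb)
l=ray('top',429.9,229.4,.08)[:2];print('lens',(l-o)@x,(l-o)@y)
g=(d(385,320,.046)+d(365,175,.046))/2;print('green y',(g-o)@y)
E
```

```text
0.31914225753538317
yaw 0.12067465919538745 tray in bay_top -0.018601080803312114 0.003898364695074625
lens 0.04985055010148516 0.0030969872771403843
green y -0.002792604101946046
```

Tray x is −18.6 mm (allowed −35 to +15), y is +3.9 mm, it sits 0.003 rad off square, and the lens is about 3 mm from the mark. All are within limits.

```bash
python3 -c "
from station import ctrl
print(ctrl.close_job())"
```

```text
the job is handed in; nothing more can be done
None
```

The tray is on the lit panel with the lens over the green mark, and I handed the job in at about 41 s of the 67 s allowed. No verdict was reported.

**How it went:** I took the tray by its fin and carried it over to the bay. The arm could only shift and turn about the vertical, so I could not tilt the tray to move the lens. Instead I rolled the lens with timed starts and stops of the tray. I held it above the bay for more than 3 s with the lens steady about 2 mm from the mark, then set it down slowly, let go and withdrew.

**Last checks, from the top camera:**

| Check | Measured | Allowed |
|---|---|---|
| Tray x from panel centre point | −18.6 mm | −35 to +15 mm |
| Tray y from panel centre point | +3.9 mm | ±25 mm |
| Off square to the bay | about 0.003 rad | 0.12 rad |
| Lens from mark middle | 3 to 6 mm | 25 mm |

The wrist force was near zero after release.

**What went wrong or is uncertain:**
- **Stop contact:** The held tray sagged slightly under the off-centre lens, and my first move did not allow for that. The lens rolled to the left end stop and touched it at least twice. I estimate under 50 mm/s each time, but I could not measure the contact force, so I cannot confirm it stayed under 3 N.
- **Camera disagreement:** During set-down one side-camera estimate put the lens at −3.5 to −6 mm, because it assumed the old sag. The corrected side view and the top camera both put it at about +3 mm.
- **Bystanders:** The spare lens and screwdriver looked unmoved in the pictures. I did not measure them.

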